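Put the frame-colour chips back in their sample racks

ROBOT

A 6-joint arm with a two-finger parallel gripper is mounted at the origin on a cart in front of the work surface, level with it; the furniture and walls round the work are solid. World frame = base frame: x ahead of the robot, y to its left, z up, the work surface at z = 0. Lengths are in m, angles in rad, forces in N, time in s.
With the tool pointing down it reaches from about 0.35 to 0.775 m from the base axis. Payload 7.3 kg.
Tool frame: the origin (TCP) lies at the centre of the arm's flange, where the gripper is bolted on; the fingertips stand 178 mm ahead of it and the grasp point (between the pads) lies 159 mm ahead of it (tip_extent is the distance from the TCP to the fingertips, in m); z points along the fingers, y is the line along which they close (so a half turn about z gives the same grasp; the last joint's range is limited). The gripper opens to 92 mm and grips with 3 to 60 N. Pads are 19 mm wide; open, the fingers measure 130 mm over their backs; the gripper's body (75 mm by 190 mm) begins 47 mm behind the grasp point.
Start: joints at [-1.25, 0.342, 1.524, -0, 1.275, -0.146], TCP at [0.236, -0.469, 0.405] pointing down, gripper open.
Joint ranges: [-2.53, 2.53], [-0.77, 2.02], [0.04, 2.7], [-1, 4.14], [0.28, 2.66], [-3.11, 3.11]. Speed limits (rad/s): [2.57, 2.57, 3.14, 3.14, 3.14, 3.14].

INTERFACE

Orientations are given as [roll, pitch, yaw] about the fixed x, y, z axes, in that order (R = Rz(yaw) Ry(pitch) Rx(roll)).
In Python, from cell import * gives the robot as it stands.
- The arm moves only by the tool arm_command, never from a script. Its arguments are lists of equal length, an entry for each row: "xyz": the shift along the world's x, y, z in mm, a list of three; "spin": the turn about the world's z in degrees. In form: {"xyz": [[tx, ty, tz], ...], "spin": [spin, ...]}. A call has 1 to 20 rows; each row shifts and turns the commanded pose from where the row before left it; what a row does not reach is not made up. A row lasts 1/10 s, in which the tool goes at most 50 mm and 8.59 degrees, less where a joint would pass 70% of its speed; a pose out of reach is approached as far as the arm can. A call with a gripper value outside its range is refused whole. "jaw" is the opening, from -1 (shut) to 1 (fully open), set as the call begins (left out, the last holds). The fingers move at their own pace and stop on an object; "squeeze" is the grip in N (left out, the last holds). Time passes only in rows, so rows that do not move let the fingers close. It gives the time, the measured TCP pose, the force, the opening and the grip force at its end, in the units of the state.
- observe(): the state, without advancing time (a new reading comes with each control period).
- read_camera(name): name is "side" or "top"; returns a dict with "img" (420x560x3 uint8, red, green, blue), "depth" (420x560 float32, m along the optical axis (not along the pixel's ray), 0 where there is no reading), "fx", "fy", "cx", "cy" (pixels), "dist_coeffs" ([k1, k2, p1, p2, k3] as OpenCV has them; the pictures are not rectified), "world_from_camera" (4x4, takes a point from camera to world coordinates). Camera axes: x right, y up, looking along -z (the intrinsics and any distortion apply to the point x, -y, -z); pixel columns grow to the right and rows downward; lengths in m; the calibration is good to about 2 mm. A picture is of the moment at which its call begins.
- hand_in(): hands the job in; it is judged then, once.
The state is a dict: "time": time; "qpos": joint angles; "qvel": joint speeds; "joint_efforts": joint torques, N m; "tool_pos": TCP position; "tool_rot": TCP orientation; "contact_force": force on the tool from outside, world axes, zero at the start; "torque": the same for the moment, N m; "opening": finger opening in m; "grip_force": force on a finger pad.
Only numpy, scipy, OpenCV 4.12 (cv2) and the standard library are available. Lean on these libraries where they do the work, as an engineer would, in place of code of your own. Each camera call takes 0.05 s, during which the arm holds its last target. There are 200 camera calls.

TASK

After a fitting, the optician's acetate colour chips were left in two untidy piles on the counter: take the piles apart and put every chip back in its sample rack, the three brown ones in the wooden rack and the two blue ones in the blue rack. In each rack the darkest chip lies on the sloping backrest and the lighter ones follow in order of shade towards the front, each squarely in the rack with its lower edge down behind its own rib, leaning on the one behind so that they overlap like roof tiles. Lay the chips down gently, do not drop them, and leave all five lying still.

Things in the scene. Friction and masses are not known exactly. Their poses are not given: they have to be found in the camera images.
- chip_dark: Dark brown (darkest brown); a stiff, loose acetate colour chip 80 x 50 x 8 mm, about 45 g, with a small brass eyelet near one end (either end may point either way in the rack). Origin: centre of its underside; x along its 80 mm length, y across its 50 mm width, z up through its thickness.
- chip_amber: Orange-brown amber (middle brown); a stiff, loose acetate colour chip 80 x 50 x 8 mm, about 45 g, with a small brass eyelet near one end (either end may point either way in the rack). Origin: centre of its underside; x along its 80 mm length, y across its 50 mm width, z up through its thickness.
- chip_honey: Pale honey-beige (lightest brown); a stiff, loose acetate colour chip 80 x 50 x 8 mm, about 45 g, with a small brass eyelet near one end (either end may point either way in the rack). Origin: centre of its underside; x along its 80 mm length, y across its 50 mm width, z up through its thickness.
- chip_navy: Navy blue (darker blue); a stiff, loose acetate colour chip 80 x 50 x 8 mm, about 45 g, with a small brass eyelet near one end (either end may point either way in the rack). Origin: centre of its underside; x along its 80 mm length, y across its 50 mm width, z up through its thickness.
- chip_sky: Light sky blue (lighter blue); a stiff, loose acetate colour chip 80 x 50 x 8 mm, about 45 g, with a small brass eyelet near one end (either end may point either way in the rack). Origin: centre of its underside; x along its 80 mm length, y across its 50 mm width, z up through its thickness.
- rack_brown: Mid-brown wood with brass ribs, fixed, 164x74 mm (x,y), base plate 6 mm, three cross ribs 5 mm high 32 mm apart, backrest at +x end 26 mm high. Origin: centre of underside; -x front, z up. Seated chips, length along x, rise to +x at 0.253 rad, parallel, lower edge on the base just +x of its rib; centres of undersides y=0, z=16, x=38.5 (dark), 6.5 (amber), -25.5 (honey) mm.
- rack_blue: Blue-painted with aluminium ribs, fixed, 132x74 mm (x,y), base plate 6 mm, two cross ribs 5 mm high 32 mm apart, backrest at +x end 26 mm high. Origin: centre of underside; -x front, z up. Seated chips, length along x, rise to +x at 0.253 rad, parallel, lower edge on the base just +x of its rib; centres of undersides y=0, z=16, x=22.5 (navy), -9.5 (sky) mm.
Things that resemble listed ones, but are neither listed nor needed, are in the scene too. Leave any green or pink look-alike of the chip_navy alone.

How it is judged:
By the outcome, as a careful person would: the job done as asked, in the order asked, and still so for the second after the job is handed in, with the robot touching nothing.
It also fails if it takes over 102 s, if anything falls off the work surface, if the arm or the gripper's body presses on something with over 40 N, if the wrist force passes 120 N, or if a joint passes its speed limit or range.

## Working session

There is one attempt and no reset: what is moved stays moved. The work goes in short steps, Python scripts to look and compute and a tool call to move; the robot and the scene stay as the last step left them, time stands still between calls to the robot, and variables do not carry over. Pictures are saved under pics/ and viewed, at most 14 in all, crops included, and the job is handed in when it is done.

Besides the shell and the picture viewer there is one more tool, called after ">>>" as name(argument=value, ...), one argument or row to a line, values as JSON. arm_command: Moves the arm, as the interface text tells. Its arguments: {"type":"object","properties":{"xyz":{"type":"array","items":{"type":"array","items":{"type":"number"}}},"spin":{"type":"array","items":{"type":"number"}},"jaw":{"type":"number"},"squeeze":{"type":"number"}},"required":["xyz","spin"]}

```bash
ls; mkdir -p pics; python3 - <<'E'
from cell import *
import cv2
s=observe();print({k:s[k] for k in('time','tool_pos','tool_rot','opening')})
for n in('top','side'):
    c=read_camera(n);cv2.imwrite(f'pics/{n}0.png',cv2.resize(c['img'][...,::-1],(784,588)))
    import numpy as np
    np.savez(f'{n}0.npz',**c);print(n,c['fx'],c['cx'],c['cy'],c['dist_coeffs'],np.round(c['world_from_camera'],3).tolist())
E
```

```text
pics
{'time': 0.0, 'tool_pos': array([ 0.23624379, -0.46868803,  0.4040661 ]), 'tool_rot': array([-3.14013818e+00, -2.43584065e-04,  4.66761771e-01]), 'opening': 0.09187435158748286}
top 425.0539989328907 278.65752616619943 207.77763147086338 [-0.13328641  0.          0.          0.          0.        ] [[0.009, 0.981, -0.193, 0.31], [-1.0, 0.008, -0.006, -0.0], [-0.004, 0.193, 0.981, 1.045], [0.0, 0.0, 0.0, 1.0]]
side 486.32936715725793 286.582270320914 213.14170704816746 [0.01728503 0.         0.         0.         0.        ] [[-0.9, 0.195, -0.389, 0.081], [-0.435, -0.371, 0.82, 0.904], [0.016, 0.908, 0.419, 0.515], [0.0, 0.0, 0.0, 1.0]]
```

View pics/top0.png

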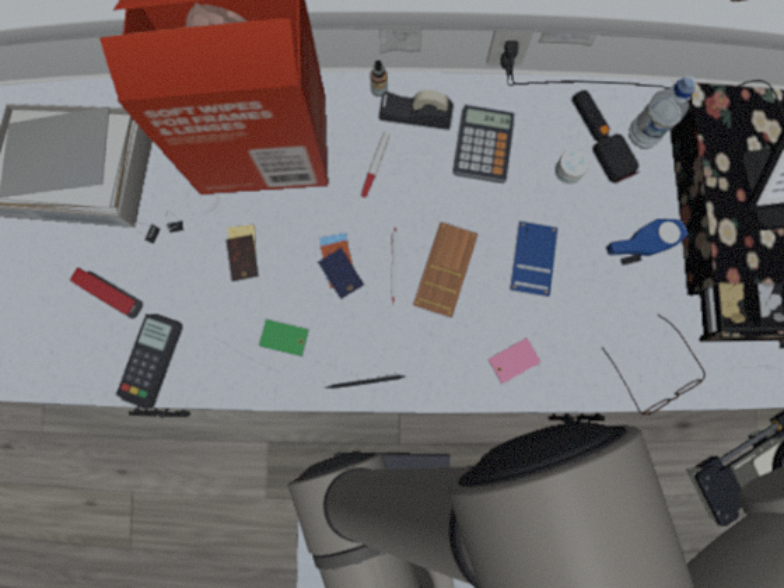

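View pics/side0.png

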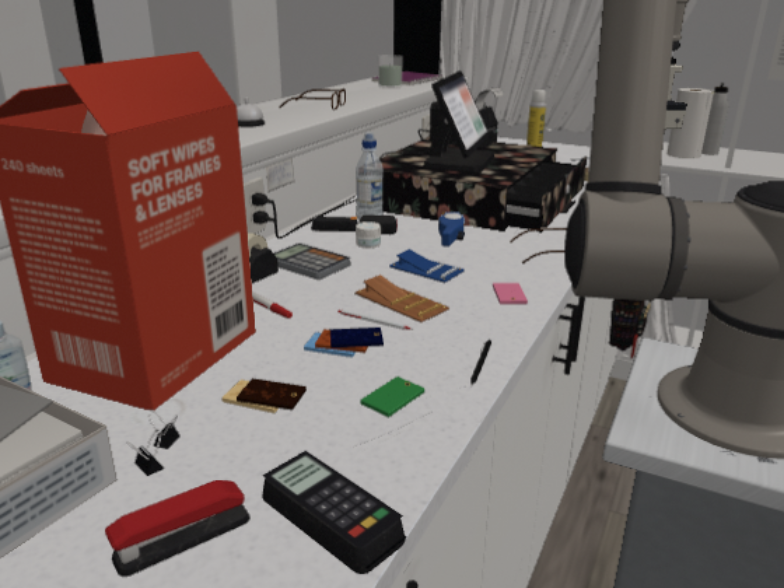

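The top view shows dark on honey at (242,252), navy on amber on sky at (340,268), the brown rack at (446,270) and the blue rack at (533,258). The green and pink chips are decoys. Ribs are at the robot-facing end, so each rack's +x points away from the robot.

```bash
cat > h.py <<'E'
import numpy as np,cv2
def K(c): return np.array([[c['fx'],0,c['cx']],[0,c['fy'],c['cy']],[0,0,1.]])
def rays(c,uv):
    p=cv2.undistortPoints(np.asarray(uv,float).reshape(-1,1,2),K(c),np.asarray(c['dist_coeffs'],float)).reshape(-1,2)
    return np.c_[p[:,0],-p[:,1],-np.ones(len(p))]
def toplane(c,uv,z):
    T=np.asarray(c['world_from_camera']);d=rays(c,uv)@T[:3,:3].T;o=T[:3,3]
    return o+d*((z-o[2])/d[:,2])[:,None]
def cloud(c):
    h,w=c['depth'].shape;v,u=np.mgrid[:h,:w]
    T=np.asarray(c['world_from_camera']);P=rays(c,np.c_[u.ravel(),v.ravel()])*c['depth'].reshape(-1,1)
    return (P@T[:3,:3].T+T[:3,3]).reshape(h,w,3)
def proj(c,P):
    T=np.asarray(c['world_from_camera']);q=(np.asarray(P,float)-T[:3,3])@T[:3,:3]
    q=q*[1,-1,-1]
    return cv2.projectPoints(q.reshape(-1,1,3),np.zeros(3),np.zeros(3),K(c),np.asarray(c['dist_coeffs'],float))[0].reshape(-1,2)
def snap(n):
    from cell import read_camera
    return read_camera(n)
def show(c,P,name,half=(.15,.15),size=(800,600)):
    "crop around world point"
    u,v=proj(c,[P])[0];k=100;u0=int(np.clip(u-k*.8,0,400));v0=int(np.clip(v-k*.6,0,300))
    cv2.imwrite(name,cv2.resize(c['img'][v0:v0+120,u0:u0+160,::-1],size,interpolation=cv2.INTER_CUBIC));print(name,'u0,v0',u0,v0,'x5')
E
python3 - <<'E'
from h import *
c=dict(np.load('top0.npz'));hsv=cv2.cvtColor(c['img'],cv2.COLOR_RGB2HSV);W=cloud(c)
pts=dict(dark=(242,260),honey=(240,230),navy=(342,274),sky=(328,239),amber=(340,250),rb=(452,245),rbl=(533,238),pink=(515,360))
for k,(u,v) in pts.items():
    u=int(u/1.4);v=int(v/1.4);print(k,(u,v),c['img'][v,u],hsv[v,u],W[v,u].round(4))
# box extents: points higher than .1 
m=(W[...,2]>.1)&(W[...,0]>.3)&(c['depth']>0)&(W[...,1]>0)
print('tall y>0: x',np.percentile(W[m][:,0],[1,5,50]),'y',np.percentile(W[m][:,1],[1,50,99]),'z',W[m][:,2].max())
t=(abs(W[...,2])<.02)&(W[...,0]>.25)&(W[...,0]<.65)&(abs(W[...,1])<.4);print('table z',np.median(W[t][:,2]))
E
```

```text
dark (172, 185) [59 47 46] [ 2 56 59] [0.5681 0.274  0.0181]
honey (171, 164) [173 165 125] [ 25  71 173] [0.6257 0.2824 0.0098]
navy (244, 195) [50 50 69] [120  70  69] [0.5424 0.0912 0.0237]
sky (234, 170) [102 146 180] [103 111 180] [0.61   0.1194 0.0107]
amber (242, 178) [52 47 67] [128  76  67] [0.5852 0.0972 0.0254]
rb (322, 175) [127  93  67] [ 13 120 127] [ 0.5961 -0.1021  0.0201]
rbl (380, 170) [ 45  71 113] [109 153 113] [ 0.6114 -0.2495  0.0184]
pink (367, 257) [172 117 144] [165  82 172] [ 0.3931 -0.2115  0.0091]
tall y>0: x [0.69542214 0.69854631 0.73850027] y [0.01731437 0.25734077 0.69108333] z 0.4308045800827909
table z 0.0009890538577970176
```

```bash
python3 - <<'E'
from h import *
c=dict(np.load('top0.npz'));im=c['img'][130:250,130:430,::-1]
a=c['img'][140:240,150:270,::-1];b=c['img'][140:240,280:400,::-1]
cv2.imwrite('pics/crop0.png',np.vstack([cv2.resize(x,(360*2-320,300),interpolation=cv2.INTER_CUBIC) if 0 else cv2.resize(x,(360,300),interpolation=cv2.INTER_CUBIC) for x in (a,b)]))
E
cat > seg.py <<'E'
from h import *
HS={'dark':((0,15,25),(30,140,85)),'navy':((112,40,30),(135,200,100)),'honey':((18,40,110),(32,130,255)),'amber':((3,110,80),(12,255,255)),
 'sky':((96,80,125),(108,255,255)),'rb':((8,70,80),(18,200,200)),'rbl':((105,110,70),(115,255,170))}
def seg(c,name,P,r,z):
    "biggest blob of colour near world point P; returns world contour at height z"
    hsv=cv2.cvtColor(cv2.resize(c['img'],None,fx=4,fy=4,interpolation=cv2.INTER_CUBIC),cv2.COLOR_RGB2HSV)
    m=cv2.inRange(hsv,*map(np.array,HS[name]))
    u,v=proj(c,[P])[0]*4+1.5;g=np.zeros_like(m);cv2.circle(g,(int(u),int(v)),int(r*4),255,-1);m&=g
    m=cv2.morphologyEx(m,cv2.MORPH_CLOSE,np.ones((13,13)))
    cs=cv2.findContours(m,cv2.RETR_EXTERNAL,cv2.CHAIN_APPROX_NONE)[0];ct=max(cs,key=cv2.contourArea)[:,0,:]
    return toplane(c,(ct-1.5)/4,z)[:,:2]
def rect(w):
    (x,y),(a,b),t=cv2.minAreaRect((w*1000).astype(np.float32))
    if a<b:a,b,t=b,a,t+90
    return round(x,1),round(y,1),round(a,1),round(b,1),round((t+90)%180-90,1)
E
python3 - <<'E'
from seg import *
for n in('top','side'):
    c=dict(np.load(n+'0.npz'))
    for k,P,r,z in[('dark',(.565,.274,.016),35,.016),('navy',(.542,.091,.024),30,.024),('rb',(.56,-.1,.006),65,.008),('rbl',(.57,-.25,.006),50,.008),('honey',(.62,.28,.008),30,.008),('sky',(.605,.12,.008),30,.008),('amber',(.59,.1,.016),30,.016)]:
        try:print(n,k,rect(seg(c,k,P,r,z)))
        except Exception as e:print(n,k,e)
E
```

```text
top dark (572.6, 272.5, 76.7, 47.5, 11.4)
top navy (542.8, 93.7, 78.5, 47.8, 32.9)
top rb (556.2, -93.1, 160.7, 70.6, -17.9)
top rbl (577.3, -253.7, 127.7, 69.9, -9.2)
top honey (612.7, 279.2, 49.0, 44.4, -85.0)
top sky (610.8, 110.6, 47.9, 13.2, -75.1)
top amber (579.6, 103.7, 46.5, 39.4, -76.4)
side dark (568.1, 278.8, 82.6, 58.9, 12.5)
side navy (538.7, 98.5, 78.2, 59.5, 32.0)
side rb (564.1, -90.8, 197.9, 88.9, -23.0)
side rbl (580.8, -258.7, 152.5, 100.3, -9.7)
side honey (590.8, 281.3, 85.1, 58.9, 6.2)
side sky (609.8, 113.9, 51.3, 16.8, -67.9)
side amber (589.8, 114.5, 60.4, 22.3, -58.8)
```

View pics/crop0.png

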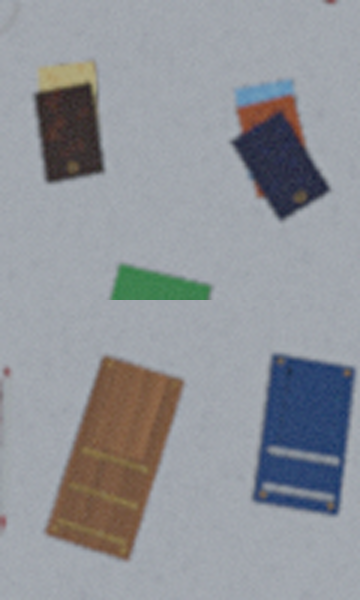

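```bash
python3 - <<'E'
from seg import *
c=dict(np.load('top0.npz'));W=cloud(c)
for k,(x,y,a),L in[('rb',(.5562,-.0931,-17.9),82),('rbl',(.5773,-.2537,-9.2),66)]:
    a=np.radians(a);d=W[...,:2]-[x,y];X=(d@[np.cos(a),np.sin(a)])*1e3;Y=(d@[-np.sin(a),np.cos(a)])*1e3
    print(k)
    for lo in range(-L-15,L+20,5):
        m=(abs(Y)<25)&(X>=lo)&(X<lo+5)&(c['depth']>0)
        g=c['img'].mean(2)
        print(lo+2,round(1e3*W[m][:,2].mean(),1),g[m].mean().round(),end=' | ')
    print()
    for lo in range(-50,50,5):
        m=(abs(X+20)<30)&(Y>=lo)&(Y<lo+5);print(lo+2,round(1e3*W[m][:,2].mean(),1),g[m].mean().round(),end=' | ')
    print()
E
```

```text
rb
-95 0.7 167.0 | -90 0.6 167.0 | -85 0.8 165.0 | -80 4.0 112.0 | -75 6.9 90.0 | -70 8.9 98.0 | -65 8.8 95.0 | -60 6.8 90.0 | -55 7.2 91.0 | -50 6.5 90.0 | -45 6.9 90.0 | -40 7.5 93.0 | -35 11.4 102.0 | -30 6.8 91.0 | -25 6.9 90.0 | -20 7.4 91.0 | -15 6.7 90.0 | -10 6.9 90.0 | -5 9.4 98.0 | 0 7.8 95.0 | 5 7.6 96.0 | 10 9.1 98.0 | 15 10.0 97.0 | 20 11.3 96.0 | 25 12.0 97.0 | 30 13.4 96.0 | 35 14.6 96.0 | 40 15.6 96.0 | 45 17.1 97.0 | 50 18.7 97.0 | 55 19.1 95.0 | 60 20.4 95.0 | 65 21.4 95.0 | 70 23.0 95.0 | 75 22.7 113.0 | 80 8.7 139.0 | 85 1.6 159.0 | 90 0.5 168.0 | 95 1.1 166.0 | 100 1.0 167.0 | 
-48 0.5 166.0 | -43 -0.1 168.0 | -38 2.6 143.0 | -33 7.1 94.0 | -28 7.4 93.0 | -23 7.5 92.0 | -18 7.8 93.0 | -13 7.8 92.0 | -8 7.9 95.0 | -3 7.8 96.0 | 2 7.9 94.0 | 7 8.1 90.0 | 12 7.6 93.0 | 17 7.4 94.0 | 22 7.3 93.0 | 27 7.4 91.0 | 32 7.1 91.0 | 37 3.8 138.0 | 42 0.6 168.0 | 47 1.1 166.0 | 
rbl
-79 1.1 167.0 | -74 0.8 167.0 | -69 0.8 166.0 | -64 3.7 111.0 | -59 5.9 75.0 | -54 8.4 121.0 | -49 9.4 120.0 | -44 7.1 76.0 | -39 6.7 76.0 | -34 6.9 76.0 | -29 6.5 75.0 | -24 6.8 95.0 | -19 9.9 133.0 | -14 7.0 85.0 | -9 7.8 73.0 | -4 8.7 74.0 | 1 10.7 74.0 | 6 11.6 75.0 | 11 12.8 74.0 | 16 14.7 74.0 | 21 15.2 74.0 | 26 16.2 74.0 | 31 17.5 74.0 | 36 19.5 73.0 | 41 19.1 74.0 | 46 20.8 72.0 | 51 22.0 73.0 | 56 22.3 78.0 | 61 15.8 94.0 | 66 4.5 121.0 | 71 0.9 159.0 | 76 0.0 168.0 | 81 0.4 167.0 | 86 0.3 167.0 | 
-48 0.4 167.0 | -43 0.6 168.0 | -38 4.1 133.0 | -33 6.9 79.0 | -28 7.0 82.0 | -23 7.4 86.0 | -18 8.4 84.0 | -13 8.4 83.0 | -8 8.1 83.0 | -3 8.2 85.0 | 2 8.9 82.0 | 7 8.5 85.0 | 12 8.9 87.0 | 17 7.9 83.0 | 22 8.1 85.0 | 27 7.4 86.0 | 32 7.0 79.0 | 37 1.5 138.0 | 42 0.8 168.0 | 47 1.0 167.0 |
```

```bash
cat > rackfit.py <<'E'
from seg import *
def ribs(c,o,exp):
    x,y,a=o;a=np.radians(a);h,w=c['depth'].shape;v,u=np.mgrid[:h,:w]
    P=toplane(c,np.c_[u.ravel(),v.ravel()],.011)[:,:2]-[x/1e3,y/1e3]
    X=(P@[np.cos(a),np.sin(a)])*1e3;Y=(P@[-np.sin(a),np.cos(a)])*1e3;g=c['img'].astype(float)[...,:2].sum(2).ravel()
    for e in exp:
        r=[]
        for lo,hi in((-26,-8),(-8,8),(8,26)):
            m=(abs(X-e)<12)&(Y>lo)&(Y<hi);b=np.median(g[m]);wt=np.clip(g[m]-b-8,0,None)
            r.append(round((wt*X[m]).sum()/wt.sum(),2))
        print(' rib',e,r)
def fitsides(c,k,P,r,o,L):
    w=seg(c,k,P,r,.006)*1e3;x,y,a=o;a=np.radians(a);d=w-[x,y];X=d@[np.cos(a),np.sin(a)];Y=d@[-np.sin(a),np.cos(a)]
    for s in(1,-1):
        m=(s*Y>25)&(X>-L+8)&(X<0);p=np.polyfit(X[m],Y[m],1);print(' side',s,'y at -40:',round(np.polyval(p,-40),2),'slope deg',round(np.degrees(p[0]),2))
    m=(X<-L+12)&(abs(Y)<28);p=np.polyfit(Y[m],X[m],1);print(' front x',round(p[1],2),'slope',round(-np.degrees(p[0]),2))
E
python3 - <<'E'
from rackfit import *
for n in('top','side'):
    c=dict(np.load(n+'0.npz'));print(n)
    o=(556.2,-93.1,-17.9);ribs(c,o,[-68,-36,-4]);fitsides(c,'rb',(.55,-.1,.006),65,o,82)
    o=(577.3,-253.7,-9.2);ribs(c,o,[-52,-20]);fitsides(c,'rbl',(.57,-.25,.006),50,o,66)
E
```

```text
top
 rib -68 [np.float64(-68.07), np.float64(-67.37), np.float64(-67.6)]
 rib -36 [np.float64(-36.06), np.float64(-35.44), np.float64(-35.29)]
 rib -4 [np.float64(-0.1), np.float64(-0.16), np.float64(-3.16)]
 side 1 y at -40: 34.64 slope deg 0.27
 side -1 y at -40: -34.87 slope deg -0.02
 front x -79.29 slope 0.15
 rib -52 [np.float64(-51.87), np.float64(-51.79), np.float64(-51.6)]
 rib -20 [np.float64(-19.76), np.float64(-19.68), np.float64(-19.65)]
 side 1 y at -40: 34.16 slope deg -0.41
 side -1 y at -40: -34.78 slope deg 0.07
 front x -62.7 slope -0.27
side
 rib -68 [np.float64(-69.68), np.float64(-69.76), np.float64(-69.53)]
 rib -36 [np.float64(-37.98), np.float64(-37.73), np.float64(-37.69)]
 rib -4 [np.float64(-4.42), np.float64(-5.3), np.float64(-5.13)]
 side 1 y at -40: 40.82 slope deg -0.17
 side -1 y at -40: -34.87 slope deg 0.64
 front x -86.43 slope 0.26
 rib -52 [np.float64(-54.99), np.float64(-54.81), np.float64(-54.7)]
 rib -20 [np.float64(-23.17), np.float64(-23.12), np.float64(-23.14)]
 side 1 y at -40: 40.19 slope deg -0.55
 side -1 y at -40: -29.57 slope deg -3.06
 front x -66.03 slope 10.42
```

>>> arm_command(
  xyz=[
    [16.8,37,-5],
    [16.8,37,-5],
    [16.8,37,-5],
    [16.8,37,-5],
    [16.8,37,-5],
    [16.8,37,-5],
    [16.8,37,-5],
    [16.8,37,-5],
    [16.8,37,-5],
    [16.8,37,-5],
    [16.8,37,-5],
    [16.8,37,-5],
    [16.8,37,-5],
    [16.8,37,-5],
    [16.8,37,-5],
    [16.8,37,-5],
    [16.8,37,-5],
    [16.8,37,-5],
    [16.8,37,-5],
    [16.8,37,-5],
  ],
  spin=[-0.77,-0.77,-0.77,-0.77,-0.77,-0.77,-0.77,-0.77,-0.77,-0.77,-0.77,-0.77,-0.77,-0.77,-0.77,-0.77,-0.77,-0.77,-0.77,-0.77],
  jaw=1,
)

```text
time: 2.1
tool_pos: [0.5726, 0.2728, 0.304]
tool_rot: [3.141, 0.001, 0.198]
contact_force: [1.8, -0.4, -0.7]
opening: 0.0915
grip_force: 0.0
```

>>> arm_command(
  xyz=[
    [0,0,-35],
    [0,0,-35],
    [0,0,-26],
    [0,0,-12],
    [0,0,-8],
    [0,0,0],
  ],
  spin=[0,0,0,0,0,0],
)

```text
time: 2.7
tool_pos: [0.5723, 0.2711, 0.1884]
tool_rot: [3.141, 0.001, 0.198]
contact_force: [0.3, 0.1, -0.7]
opening: 0.0922
grip_force: 0.0
```

>>> arm_command(
  xyz=[
    [0,0,0],
    [0,0,0],
    [0,0,0],
    [0,0,0],
    [0,0,0],
    [0,0,0],
    [0,0,0],
    [0,0,0],
    [0,0,0],
    [0,0,0],
  ],
  spin=[0,0,0,0,0,0,0,0,0,0],
  jaw=-0.2,
  squeeze=8,
)

```text
time: 3.7
tool_pos: [0.5723, 0.2712, 0.1889]
tool_rot: [3.142, -0.0, 0.198]
contact_force: [-1.1, -0.5, 3.2]
opening: 0.0499
grip_force: 8.0
```

>>> arm_command(
  xyz=[
    [0,0,10],
    [0,0,25],
    [0,0,25],
    [1.7,-30,0],
    [1.7,-30,0],
    [1.7,-30,0],
    [1.7,-30,0],
    [1.7,-30,0],
    [1.7,-30,0],
    [1.7,-30,0],
    [1.7,-30,0],
    [1.7,-30,0],
    [1.7,-30,0],
    [1.8,-30,0],
    [1.8,-30,0],
    [0,-10,-8],
    [0,-6,0],
    [0,0,0],
    [0,0,0],
  ],
  spin=[0,0,0,-2.3,-2.3,-2.3,-2.3,-2.3,-2.3,-2.3,-2.3,-2.3,-2.3,-2.3,-2.3,-1.6,0,0,0],
)

```text
time: 5.6
tool_pos: [0.5929, -0.1038, 0.2408]
tool_rot: [-3.141, 0.0, -0.31]
contact_force: [0.1, 0.7, -0.3]
opening: 0.0499
grip_force: 8.0
```

```bash
python3 - <<'E'
from rackfit import *
for n in('top','side'):
    c=snap(n);np.savez(n+'1.npz',**c);show(c,(.58,-.1,.06),f'pics/{n}1.png',size=(480,360))
a=cv2.imread('pics/top1.png');b=cv2.imread('pics/side1.png');cv2.imwrite('pics/both1.png',cv2.resize(np.hstack([a,b]),(800,300)))
E
```

```text
pics/top1.png u0,v0 242 116 x5
pics/side1.png u0,v0 198 130 x5
```

View pics/both1.png

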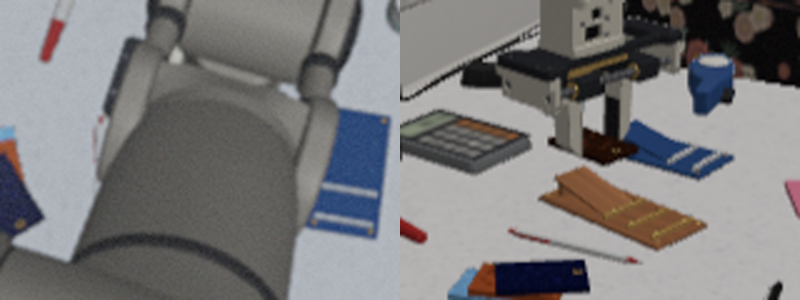

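The top camera is blocked by the arm. The side view shows the chip level and held above and behind the brown rack, so I'll compare a predicted wireframe with the side image.

```bash
cat > wire.py <<'E'
from h import *
def box(x,y,a,z,L=80,Wd=50,T=8,tilt=0):
    "chip corners mm; pose of underside centre"
    P=np.array([[i,j,k] for k in(0,T) for i,j in((-L/2,-Wd/2),(L/2,-Wd/2),(L/2,Wd/2),(-L/2,Wd/2))],float)
    ct,st=np.cos(tilt),np.sin(tilt);P=P@np.array([[ct,0,-st],[0,1,0],[st,0,ct]]).T
    a=np.radians(a);R=np.array([[np.cos(a),-np.sin(a),0],[np.sin(a),np.cos(a),0],[0,0,1]])
    return (P@R.T+[x,y,z])/1e3
def draw(c,boxes,P,name,s=6,w=130,h=95):
    u,v=proj(c,[P])[0];u0=int(u-w/2);v0=int(v-h/2)
    im=cv2.resize(c['img'][v0:v0+h,u0:u0+w,::-1],None,fx=s,fy=s,interpolation=cv2.INTER_CUBIC)
    for B in boxes:
        q=((proj(c,B)-[u0,v0]+.5)*s).astype(int)
        for i in range(4):
            for p,r in((i,(i+1)%4),(4+i,4+(i+1)%4),(i,i+4)):cv2.line(im,tuple(map(int,q[p])),tuple(map(int,q[r])),(0,255,0),1)
    cv2.imwrite(name,im)
E
python3 - <<'E'
from wire import *
c=dict(np.load('side1.npz'))
draw(c,[box(592.9,-103.8,-17.8,60),box(556.2,-93.1,-17.9,0,164,74,6)],(.58,-.1,.05),'pics/w1.png')
E
```

```text
(no output)
```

View pics/w1.png

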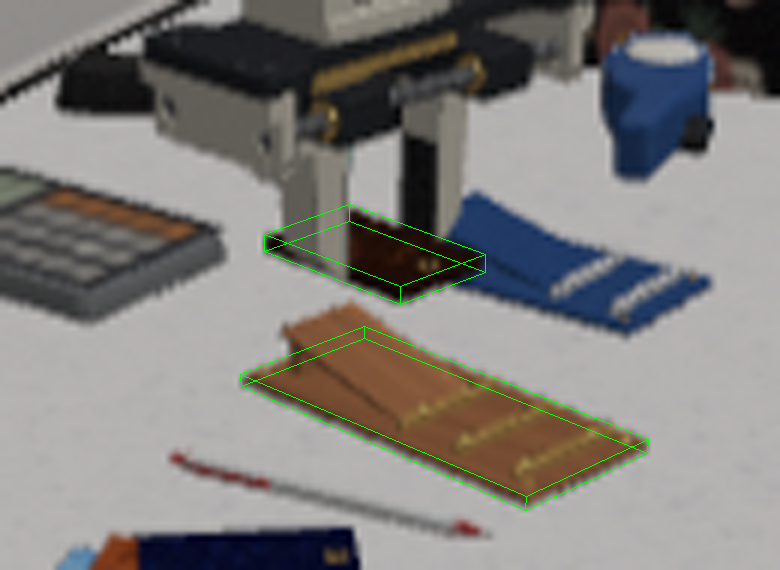

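>>> arm_command(
  xyz=[
    [1.8,-1.7,-10],
    [0,0,-12],
    [0,0,-8],
    [0,0,-4],
    [0,0,-2],
    [0,0,-2],
    [0,0,-2],
    [0,0,0],
  ],
  spin=[0,0,0,0,0,0,0,0],
  jaw=-0.2,
  squeeze=4,
)

```text
time: 6.5
tool_pos: [0.5948, -0.1066, 0.2008]
tool_rot: [3.141, -0.0, -0.312]
contact_force: [0.2, -0.7, -0.8]
opening: 0.0498
grip_force: 4.0
```

>>> arm_command(
  xyz=[
    [0,0,-1.5],
    [0,0,-1.5],
    [0,0,-1],
    [0,0,0],
  ],
  spin=[0,0,0,0],
)

```text
time: 6.9
tool_pos: [0.5949, -0.1066, 0.1971]
tool_rot: [3.141, -0.001, -0.312]
contact_force: [-0.0, -0.6, 2.9]
opening: 0.0498
grip_force: 4.0
```

```bash
python3 - <<'E'
from wire import *
c=snap('side');np.savez('side2.npz',**c)
draw(c,[box(592.8,-104.9,-17.9,16,tilt=.253)],(.58,-.1,.03),'pics/w2.png')
E
```

```text
(no output)
```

View pics/w2.png

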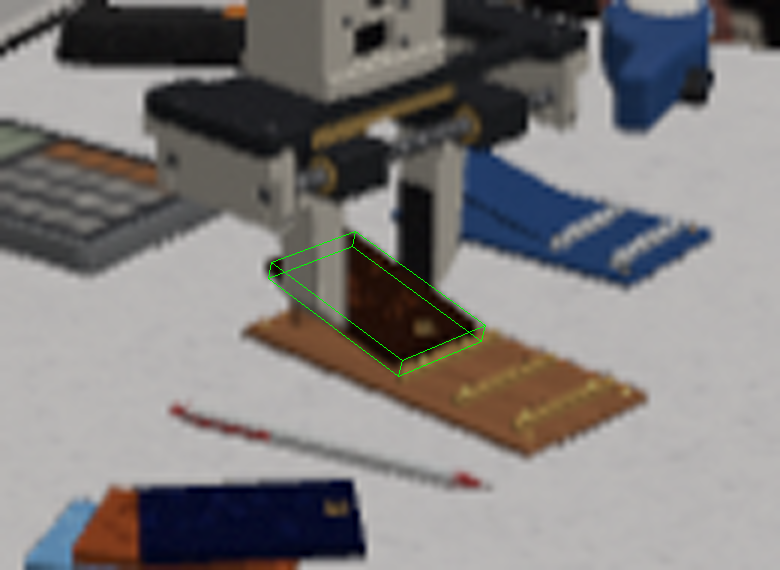

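The dark chip has pivoted onto the slope, and its front edge is about 2 mm short of the rib at (400,370). I'll ease it towards the rib.

>>> arm_command(
  xyz=[
    [-0.5,0.15,-0.5],
    [-0.5,0.15,0],
    [-0.5,0.15,0],
    [-0.4,0.15,0],
    [0,0,0],
  ],
  spin=[0,0,0,0,0],
)

```text
time: 7.45
tool_pos: [0.5928, -0.106, 0.1964]
tool_rot: [3.142, -0.0, -0.312]
contact_force: [1.6, -0.4, 3.7]
opening: 0.0499
grip_force: 4.0
```

>>> arm_command(
  xyz=[
    [-0.5,0.15,0],
    [-0.5,0.15,0],
    [0,0,0],
  ],
  spin=[0,0,0],
)

```text
time: 7.75
tool_pos: [0.5916, -0.1055, 0.196]
tool_rot: [3.142, 0.001, -0.312]
contact_force: [-0.5, -0.4, 2.4]
opening: 0.0499
grip_force: 4.0
```

>>> arm_command(
  xyz=[
    [-0.3,0.6,0],
    [-0.4,0.6,0],
    [-0.5,0.15,0],
    [0,0,0],
  ],
  spin=[0,0,0,0],
)

```text
time: 8.15
tool_pos: [0.5906, -0.1043, 0.196]
tool_rot: [3.141, -0.0, -0.312]
contact_force: [1.4, -1.4, -2.0]
opening: 0.05
grip_force: 4.0
```

```bash
python3 - <<'E'
from wire import *
c=snap('side');np.savez('side3.npz',**c)
draw(c,[box(592.8,-104.9,-17.9,16,tilt=.253)],(.58,-.1,.03),'pics/w3.png')
E
```

```text
(no output)
```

View pics/w3.png

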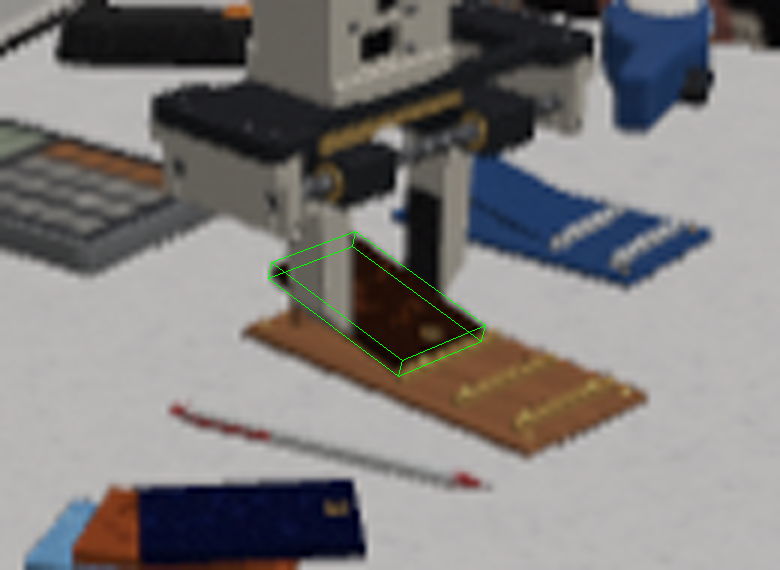

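The chip now matches the wireframe at the rib, so I'll release it and lift.

>>> arm_command(
  xyz=[
    [0,0,0],
    [0,0,0],
    [0,0,0],
    [0,0,10],
    [0,0,25],
    [0,0,25],
  ],
  spin=[0,0,0,0,0,0],
  jaw=0.35,
)

```text
time: 8.8
tool_pos: [0.5904, -0.1042, 0.2572]
tool_rot: [3.142, 0.001, -0.312]
contact_force: [0.7, -0.2, 0.1]
opening: 0.062
grip_force: 0.0
```

>>> arm_command(
  xyz=[
    [-6,25,0],
    [-6,25,0],
    [-6,25,0],
    [-6,25,0],
    [-6,25,0],
    [-6,25,0],
    [-6,25,0],
    [-5.6,22.9,0],
    [0,0,-20],
    [0,0,-20],
    [0,0,-12],
    [0,0,-6],
    [0,0,-3],
    [0,0,0],
  ],
  spin=[6.35,6.35,6.35,6.35,6.35,6.35,6.35,6.35,0,0,0,0,0,0],
  jaw=1,
)

```text
time: 10.2
tool_pos: [0.5432, 0.0934, 0.1954]
tool_rot: [3.141, -0.0, 0.575]
contact_force: [0.1, -0.1, 0.1]
opening: 0.0915
grip_force: 0.0
```

>>> arm_command(
  xyz=[
    [0,0,0],
    [0,0,0],
    [0,0,0],
    [0,0,0],
    [0,0,0],
  ],
  spin=[0,0,0,0,0],
  jaw=-0.2,
  squeeze=8,
)

```text
time: 10.7
tool_pos: [0.543, 0.0936, 0.1954]
tool_rot: [3.141, -0.0, 0.575]
contact_force: [0.9, -0.4, -0.2]
opening: 0.0563
grip_force: 0.0
```

```bash
python3 - <<'E'
from rackfit import *
from wire import *
c=snap('top');np.savez('top4.npz',**c)
print(rect(seg(c,'dark',(.59,-.105,.02),40,.020)))
draw(c,[box(592.8,-104.9,-17.9,16,tilt=.253),box(556.2,-93.1,-17.9,0,164,74,6)],(.57,-.1,.02),'pics/w4.png',s=5,w=110,h=110)
E
```

```text
(592.0, -103.3, 80.1, 50.0, -18.0)
```

View pics/w4.png

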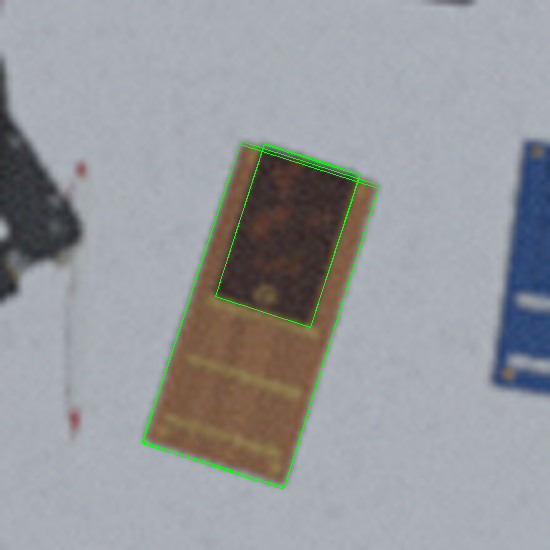

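>>> arm_command(
  xyz=[
    [0,0,0],
    [0,0,0],
    [0,0,0],
    [0,0,10],
    [0,0,25],
    [0,0,25],
    [5,-30,0],
    [5,-30,0],
    [5,-30,0],
    [5,-30,0],
    [5,-30,0],
    [5,-30,0],
    [5,-30,0],
    [5,-30,0],
    [5,-30,0],
    [5,-30,0],
    [5,-30,0],
    [3.7,-21.2,0],
    [0,0,0],
    [0,0,0],
  ],
  spin=[0,0,0,0,0,0,-3.6,-3.6,-3.6,-3.6,-3.6,-3.6,-3.6,-3.6,-3.6,-3.6,-3.6,-2.5,0,0],
)

```text
time: 12.75
tool_pos: [0.6014, -0.2576, 0.2554]
tool_rot: [-3.141, 0.0, -0.16]
contact_force: [0.5, 0.1, 0.2]
opening: 0.0496
grip_force: 8.0
```

Descend: underside 74.6 → about 16.

>>> arm_command(
  xyz=[
    [0,0,-20],
    [0,0,-18],
    [0,0,-8],
    [0,0,-3],
    [0,0,-2],
    [0,0,-2],
    [0,0,-2],
    [0,0,-2],
    [0,0,-1.5],
    [0,0,-1.5],
    [0,0,0],
  ],
  spin=[0,0,0,0,0,0,0,0,0,0,0],
  jaw=-0.2,
  squeeze=4,
)

```text
time: 13.85
tool_pos: [0.6018, -0.2577, 0.1954]
tool_rot: [3.141, -0.0, -0.16]
contact_force: [0.7, -0.4, 0.8]
opening: 0.0498
grip_force: 4.0
```

>>> arm_command(
  xyz=[
    [-0.5,0.1,-0.5],
    [-0.5,0.1,0],
    [-0.5,0.1,0],
    [-0.5,0.1,0],
    [-0.5,0.1,0],
    [-0.5,0.1,0],
    [-0.4,0.05,0],
    [0,0,0],
  ],
  spin=[0,0,0,0,0,0,0,0],
)

```text
time: 14.65
tool_pos: [0.5984, -0.2569, 0.1947]
tool_rot: [3.141, -0.001, -0.16]
contact_force: [2.3, -0.9, 1.0]
opening: 0.05
grip_force: 4.0
```

```bash
python3 - <<'E'
from wire import *
c=snap('side');np.savez('side5.npz',**c)
draw(c,[box(599.7,-257.3,-9.2,16,tilt=.253),box(592.8,-104.9,-17.9,16,tilt=.253)],(.58,-.2,.03),'pics/w5.png')
E
```

```text
(no output)
```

View pics/w5.png

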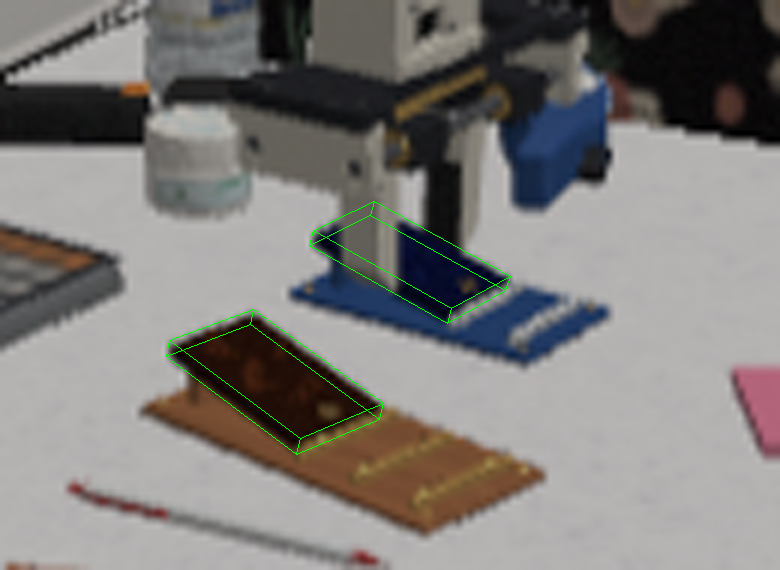

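Both chips line up with their wireframes at the ribs. I'll release, lift, and move clear so the top camera can see both piles.

>>> arm_command(
  xyz=[
    [0,0,0],
    [0,0,0],
    [0,0,0],
    [0,0,10],
    [0,0,25],
    [0,0,25],
    [0,0,0],
  ],
  spin=[0,0,0,0,0,0,0],
  jaw=0.35,
)

```text
time: 15.4
tool_pos: [0.5992, -0.2574, 0.2595]
tool_rot: [3.139, -0.007, -0.16]
contact_force: [0.3, -1.0, 0.1]
opening: 0.0618
grip_force: 0.0
```

```bash
python3 - <<'E'
from rackfit import *
from wire import *
c=snap('top');np.savez('top6.npz',**c);im=c['img']
for k,P,r,z in(('honey',(.6,.275,.008),35,.008),('amber',(.57,.1,.016),35,.016),('sky',(.605,.11,.008),35,.008),('dark',(.59,-.105,.02),40,.02)):print(k,rect(seg(c,k,P,r,z)))
draw(c,[],(.58,.19,.01),'pics/w6.png',s=5,w=140,h=80)
E
```

```text
honey (594.8, 276.8, 79.4, 49.2, 6.5)
amber (591.0, 126.1, 10.4, 7.2, -36.5)
sky (608.3, 114.1, 38.9, 14.3, -79.5)
dark (592.8, -117.0, 93.6, 72.2, 58.5)
```

View pics/w6.png

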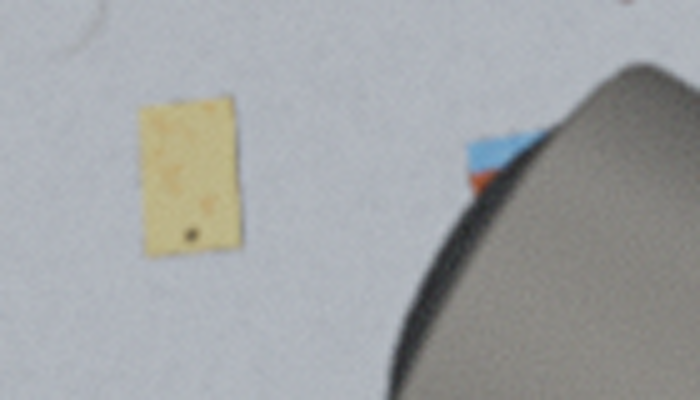

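Honey is fully visible at (190,175), but amber is hidden by the arm. I'll fit amber and sky from the side camera with a box-silhouette fit, using the full side image.

```bash
python3 - <<'E'
from rackfit import *
from wire import *
from scipy.optimize import minimize
c=snap('side');np.savez('side6.npz',**c)
hsv=cv2.cvtColor(cv2.resize(c['img'],None,fx=4,fy=4,interpolation=cv2.INTER_CUBIC),cv2.COLOR_RGB2HSV)
def fit(rng,p0,z,r=40):
    m=np.zeros(hsv.shape[:2],np.uint8)
    for lo,hi in rng:m|=cv2.inRange(hsv,np.array(lo),np.array(hi))
    u,v=proj(c,[(p0[0]/1e3,p0[1]/1e3,z/1e3)])[0]*4+1.5;g=np.zeros_like(m);cv2.circle(g,(int(u),int(v)),r*4,255,-1);m&=g
    m=cv2.morphologyEx(m,cv2.MORPH_CLOSE,np.ones((15,15)))
    cs=cv2.findContours(m,cv2.RETR_EXTERNAL,cv2.CHAIN_APPROX_NONE)[0];ct=max(cs,key=cv2.contourArea);mm=np.zeros_like(m);cv2.drawContours(mm,[ct],-1,1,-1)
    def cost(p):
        q=proj(c,box(p[0],p[1],p[2],z))*4+1.5;g=np.zeros_like(m);cv2.fillConvexPoly(g,cv2.convexHull(q.astype(np.float32)).astype(int),1);return 1-(g&mm).sum()/((g|mm).sum())
    r=minimize(cost,p0,method='Nelder-Mead',options=dict(initial_simplex=np.array([p0]*4)+np.vstack([np.zeros(3),np.diag([10,10,8])])));return r.x.round(1),round(r.fun,3)
print('honey',fit([((15,40,90),(34,200,255))],(594.8,276.8,6.5),0))
print('amber',fit([((0,100,50),(14,255,255))],(568,103,13.6),8))
print('honey pix',c['img'][tuple(proj(c,[(.595,.277,.008)])[0].astype(int)[::-1])])
draw(c,[box(594.8,276.8,6.5,0),box(568,103,13.6,8)],(.57,.19,.01),'pics/w7.png')
E
```

```text
honey (array([593.8, 277.1,   5.8]), np.float64(0.059))
amber (array([560.3,  97.6,  11.8]), np.float64(0.143))
honey pix [181 154 107]
```

View pics/w7.png

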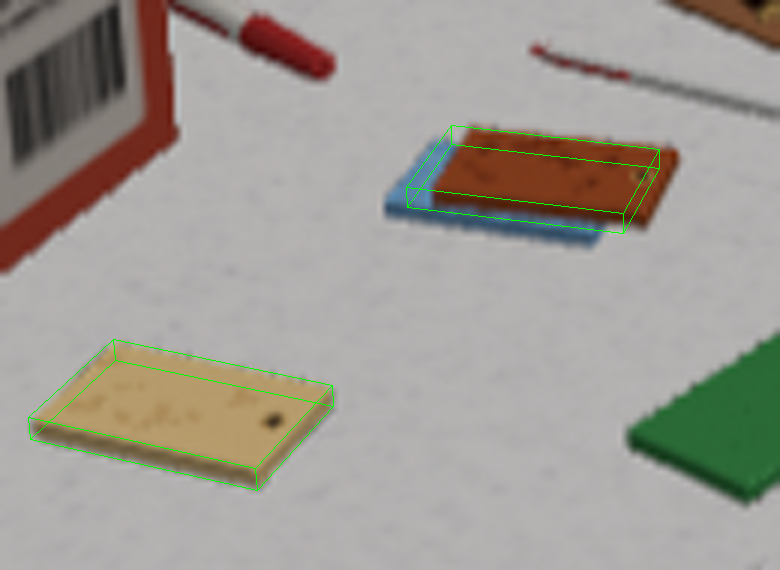

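>>> arm_command(
  xyz=[
    [-3.2,30,0],
    [-3.2,30,0],
    [-3.2,30,0],
    [-3.2,30,0],
    [-3.2,30,0],
    [-3.2,30,0],
    [-3.2,30,0],
    [-3.2,30,0],
    [-3.2,30,0],
    [-3.2,30,0],
    [-3.2,30,0],
    [-2.7,25.5,0],
    [0,0,-25],
    [0,0,-20],
    [0,0,0],
    [0,0,0],
  ],
  spin=[1.85,1.85,1.85,1.85,1.85,1.85,1.85,1.85,1.85,1.85,1.85,1.65,0,0,0,0],
  jaw=1,
)

```text
time: 17.1
tool_pos: [0.5602, 0.0985, 0.2092]
tool_rot: [-3.141, 0.002, 0.224]
contact_force: [-0.3, -0.4, -0.3]
opening: 0.0917
grip_force: 0.0
```

>>> arm_command(
  xyz=[
    [0,0,-12],
    [0,0,-6],
    [0,0,-3],
    [0,0,0],
  ],
  spin=[0,0,0,0],
)

```text
time: 17.5
tool_pos: [0.5603, 0.0985, 0.1884]
tool_rot: [-3.142, 0.001, 0.224]
contact_force: [0.6, 0.5, -0.1]
opening: 0.0918
grip_force: 0.0
```

>>> arm_command(
  xyz=[
    [0,0,0],
    [0,0,0],
    [0,0,0],
    [0,0,0],
    [0,0,0],
    [0,0,0],
    [0,0,0],
    [0,0,0],
    [0,0,10],
    [0,0,25],
    [0,0,25],
    [0,0,0],
  ],
  spin=[0,0,0,0,0,0,0,0,0,0,0,0],
  jaw=-0.2,
  squeeze=8,
)

```text
time: 18.7
tool_pos: [0.5615, 0.0987, 0.2527]
tool_rot: [3.14, -0.007, 0.224]
contact_force: [0.3, -0.6, 0.2]
opening: 0.05
grip_force: 8.0
```

>>> arm_command(
  xyz=[
    [0.5,-25,0],
    [0.5,-25,0],
    [0.5,-25,0],
    [0.5,-25,0],
    [0.5,-25,0],
    [0.5,-25,0],
    [0.5,-25,0],
    [0.6,-18.7,0],
    [0,0,0],
    [0,0,0],
  ],
  spin=[-3.85,-3.85,-3.85,-3.85,-3.85,-3.85,-3.85,-3.75,0,0],
)

```text
time: 19.7
tool_pos: [0.5642, -0.0951, 0.2484]
tool_rot: [-3.141, 0.001, -0.311]
contact_force: [0.6, 0.2, -0.2]
opening: 0.0498
grip_force: 8.0
```

```bash
python3 - <<'E'
from seg import *
from wire import *
from cell import observe
from scipy.optimize import minimize
s=observe();print(s['tool_pos'].round(4),s['tool_rot'].round(4))
c=snap('side');np.savez('side8.npz',**c)
x,y,z=s['tool_pos']*1e3;draw(c,[box(x,y,-17.9,z-180.4),box(592.8,-104.9,-17.9,16,tilt=.253)],(.57,-.1,.04),'pics/w8.png')
E
```

```text
[ 0.5642 -0.0951  0.2484] [-3.1414e+00  1.0000e-03 -3.1120e-01]
```

View pics/w8.png

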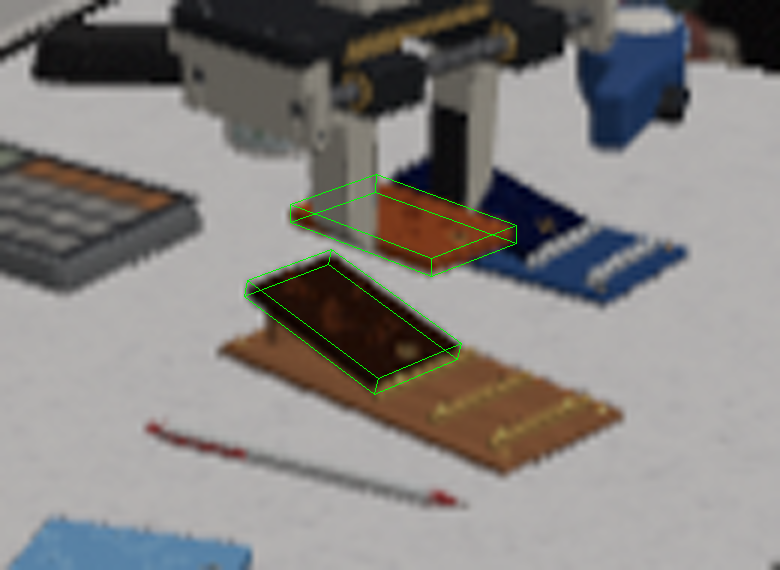

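Amber sits in the gripper as predicted (wireframe agrees within about 1 mm). I'll lower it.

>>> arm_command(
  xyz=[
    [0,0,-16],
    [0,0,-12],
    [0,0,-8],
    [0,0,-4],
    [0,0,-2],
    [0,0,-2],
    [0,0,-2],
    [0,0,-2],
    [0,0,-1.5],
    [0,0,-1.5],
    [0,0,-1],
    [0,0,0],
  ],
  spin=[0,0,0,0,0,0,0,0,0,0,0,0],
  jaw=-0.2,
  squeeze=4,
)

```text
time: 20.95
tool_pos: [0.5646, -0.0953, 0.197]
tool_rot: [3.141, -0.001, -0.312]
contact_force: [0.3, 0.2, 2.8]
opening: 0.0496
grip_force: 4.1
```

>>> arm_command(
  xyz=[
    [-0.5,0.15,-0.5],
    [-0.5,0.15,0],
    [-0.5,0.15,0],
    [-0.5,0.15,0],
    [-0.5,0.15,0],
    [-0.5,0.15,0],
    [-0.5,0.15,0],
    [0,0,0],
  ],
  spin=[0,0,0,0,0,0,0,0],
)

```text
time: 21.75
tool_pos: [0.5607, -0.094, 0.1958]
tool_rot: [3.141, 0.001, -0.312]
contact_force: [0.5, 0.8, -1.0]
opening: 0.0498
grip_force: 4.1
```

```bash
python3 - <<'E'
from wire import *
c=snap('side');np.savez('side9.npz',**c)
draw(c,[box(562.4,-95.1,-17.9,16,tilt=.253),box(592.8,-104.9,-17.9,16,tilt=.253)],(.57,-.1,.04),'pics/w9.png')
E
```

```text
(no output)
```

View pics/w9.png

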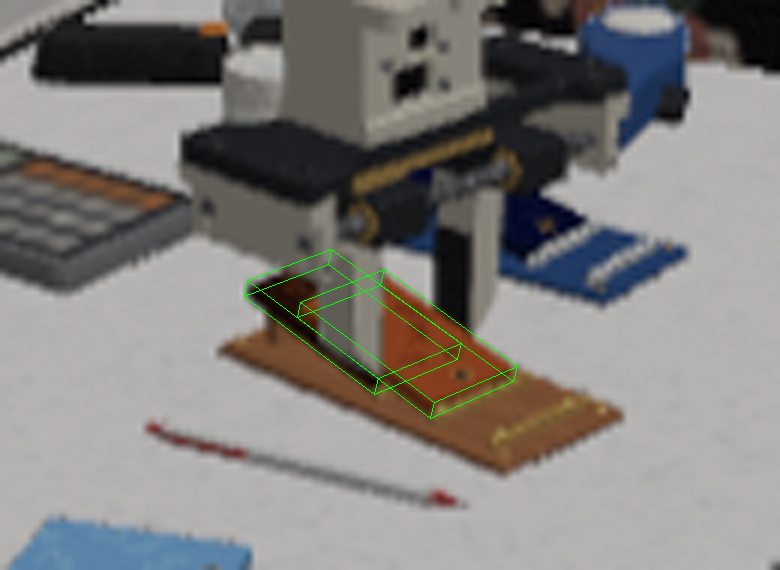

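Amber matches its wireframe behind the middle rib. I'll release it and go to honey.

>>> arm_command(
  xyz=[
    [0,0,0],
    [0,0,0],
    [0,0,0],
    [0,0,10],
    [0,0,25],
    [0,0,25],
    [2.8,31,0],
    [2.8,31,0],
    [2.8,31,0],
    [2.8,31,0],
    [2.8,31,0],
    [2.8,31,0],
    [2.8,31,0],
    [2.8,31,0],
    [2.8,31,0],
    [2.8,31,0],
    [2.8,31,0],
    [2.8,30,0],
    [0,0,0],
    [0,0,0],
  ],
  spin=[0,0,0,0,0,0,2,2,2,2,2,2,2,2,2,2,2,2.1,0,0],
  jaw=0.35,
)

```text
time: 23.8
tool_pos: [0.5943, 0.2773, 0.2566]
tool_rot: [3.141, -0.0, 0.11]
contact_force: [-0.5, -0.7, 0.1]
opening: 0.0625
grip_force: 0.0
```

```bash
cat > fit.py <<'E'
from rackfit import *
from wire import *
from scipy.optimize import minimize
def fit(c,rng,p0,z,r=40,tilt=0):
    "side-camera silhouette fit of an unoccluded chip"
    hsv=cv2.cvtColor(cv2.resize(c['img'],None,fx=4,fy=4,interpolation=cv2.INTER_CUBIC),cv2.COLOR_RGB2HSV)
    m=cv2.inRange(hsv,*map(np.array,rng))
    u,v=proj(c,[(p0[0]/1e3,p0[1]/1e3,z/1e3)])[0]*4+1.5;g=np.zeros_like(m);cv2.circle(g,(int(u),int(v)),r*4,255,-1);m&=g
    m=cv2.morphologyEx(m,cv2.MORPH_CLOSE,np.ones((15,15)))
    cs=cv2.findContours(m,cv2.RETR_EXTERNAL,cv2.CHAIN_APPROX_NONE)[0];ct=max(cs,key=cv2.contourArea);mm=np.zeros_like(m);cv2.drawContours(mm,[ct],-1,1,-1)
    def cost(p):
        q=proj(c,box(p[0],p[1],p[2],z,tilt=tilt))*4+1.5;g=np.zeros_like(m);cv2.fillConvexPoly(g,cv2.convexHull(q.astype(np.float32)).astype(int),1);return 1-(g&mm).sum()/((g|mm).sum())
    r=minimize(cost,p0,method='Nelder-Mead',options=dict(initial_simplex=np.array([p0]*4)+np.vstack([np.zeros(3),np.diag([10,10,8])])));return r.x.round(1),round(r.fun,3)
E
python3 - <<'E'
from fit import *
c=snap('side');np.savez('side10.npz',**c)
print('honey(before)',594.5,277,6.3)
print('amber',fit(c,((0,100,50),(14,255,255)),(562.4,-95,-17.9),16,tilt=.253))
print('sky',fit(c,((95,60,80),(112,255,255)),(565,105,12),0))
t=snap('top');np.savez('top10.npz',**t)
for k,P,r,z in(('sky',(.57,.11,.008),45,.008),('amber',(.56,-.095,.02),40,.020),('navy',(.6,-.257,.02),40,.02)):print(k,rect(seg(t,k,P,r,z)))
E
```

```text
honey(before) 594.5 277 6.3
amber (array([535.3, -65.1, -19.3]), np.float64(0.494))
sky (array([578.4, 102.3,  10.5]), np.float64(0.107))
sky (577.6, 104.2, 78.5, 48.0, 10.7)
amber (552.6, -92.0, 154.4, 66.8, -17.7)
navy (599.7, -255.2, 81.6, 63.4, -9.0)
```

>>> arm_command(
  xyz=[
    [0,0,0],
    [0,0,-15],
    [0,0,-20],
    [0,0,-20],
    [0,0,-12],
    [0,0,-6],
    [0,0,-3],
    [0,0,0],
  ],
  spin=[0,0,0,0,0,0,0,0],
  jaw=1,
)

```text
time: 24.7
tool_pos: [0.5947, 0.2769, 0.1803]
tool_rot: [3.142, -0.0, 0.109]
contact_force: [0.1, 0.6, -0.0]
opening: 0.092
grip_force: 0.0
```

>>> arm_command(
  xyz=[
    [0,0,0],
    [0,0,0],
    [0,0,0],
    [0,0,0],
    [0,0,0],
    [0,0,0],
    [0,0,0],
    [0,0,0],
    [0,0,10],
    [0,0,25],
    [0,0,35],
    [0,0,0],
  ],
  spin=[0,0,0,0,0,0,0,0,0,0,0,0],
  jaw=-0.2,
  squeeze=8,
)

```text
time: 25.9
tool_pos: [0.596, 0.2774, 0.2562]
tool_rot: [-3.14, -0.01, 0.109]
contact_force: [1.1, 0.2, 0.7]
opening: 0.05
grip_force: 8.0
```

>>> arm_command(
  xyz=[
    [-4.7,-28,0],
    [-4.7,-28,0],
    [-4.7,-28,0],
    [-4.7,-28,0],
    [-4.7,-28,0],
    [-4.7,-28,0],
    [-4.7,-28,0],
    [-4.7,-28,0],
    [-4.7,-28,0],
    [-4.7,-28,0],
    [-4.7,-28,0],
    [-4.7,-28,0],
    [-4.3,-26.3,0],
    [0,0,0],
    [0,0,0],
  ],
  spin=[-1.9,-1.9,-1.9,-1.9,-1.9,-1.9,-1.9,-1.9,-1.9,-1.9,-1.9,-1.9,-1.3,0,0],
)

```text
time: 27.4
tool_pos: [0.5338, -0.0857, 0.2503]
tool_rot: [-3.141, 0.0, -0.313]
contact_force: [0.5, 0.7, -1.3]
opening: 0.0501
grip_force: 8.0
```

```bash
python3 - <<'E'
from fit import *
c=snap('side');np.savez('side11.npz',**c)
h=cv2.cvtColor(c['img'],cv2.COLOR_RGB2HSV)
for P in((.534,-.06,.08),(.51,-.08,.08),(.575,-.085,.03)):
    u,v=proj(c,[P])[0].astype(int);print(c['img'][v,u],h[v,u])
# honey lower front-left corner check: bounding extents of honey mask vs predicted
m=cv2.inRange(h,np.array((15,50,90)),np.array((34,200,255)))
q=proj(c,box(534,-85.4,-17.9,70));x0,y0=q.min(0)-8;x1,y1=q.max(0)+8
g=np.zeros_like(m);g[int(y0):int(y1),int(x0):int(x1)]=1;ys,xs=np.nonzero(m*g);print('mask',xs.min(),xs.max(),ys.min(),ys.max(),'pred',q.min(0).round(1),q.max(0).round(1))
E
```

```text
[130 126 117] [ 21  25 130]
[171 142  94] [ 19 115 171]
[129  59  28] [  9 200 129]
mask 275 312 183 199 pred [274.1 182.1] [312.6 199.6]
```

>>> arm_command(
  xyz=[
    [0,0,-17],
    [0,0,-13],
    [0,0,-8],
    [0,0,-4],
    [0,0,-2],
    [0,0,-2],
    [0,0,-2],
    [0,0,-2],
    [0,0,-1.5],
    [0,0,-1.5],
    [0,0,-1],
    [0,0,0],
  ],
  spin=[0,0,0,0,0,0,0,0,0,0,0,0],
  jaw=-0.2,
  squeeze=4,
)

```text
time: 28.65
tool_pos: [0.534, -0.0855, 0.1965]
tool_rot: [3.141, -0.001, -0.312]
contact_force: [-1.0, -0.7, 1.8]
opening: 0.05
grip_force: 4.0
```

>>> arm_command(
  xyz=[
    [-0.5,0.15,-0.5],
    [-0.5,0.15,0],
    [-0.5,0.15,0],
    [-0.5,0.15,0],
    [-0.5,0.15,0],
    [-0.5,0.15,0],
    [-0.5,0.15,0],
    [0,0,0],
  ],
  spin=[0,0,0,0,0,0,0,0],
)

```text
time: 29.45
tool_pos: [0.5302, -0.0843, 0.1955]
tool_rot: [3.141, 0.001, -0.312]
contact_force: [0.1, -0.7, 0.2]
opening: 0.05
grip_force: 4.0
```

```bash
python3 - <<'E'
from fit import *
c=snap('side');np.savez('side12.npz',**c)
h=cv2.cvtColor(c['img'],cv2.COLOR_RGB2HSV)
m=cv2.inRange(h,np.array((15,50,90)),np.array((34,200,255)))
q=proj(c,box(532,-84.8,-17.9,16,tilt=.253));x0,y0=q.min(0)-8;x1,y1=q.max(0)+8
g=np.zeros_like(m);g[int(y0):int(y1),int(x0):int(x1)]=1;ys,xs=np.nonzero(m*g);print('mask',xs.min(),xs.max(),ys.min(),ys.max(),'pred',q.min(0).round(1),q.max(0).round(1))
E
```

```text
mask 276 317 191 226 pred [275. 199.] [312.4 224.4]
```

>>> arm_command(
  xyz=[
    [0,0,0],
    [0,0,0],
    [0,0,0],
    [0,0,10],
    [0,0,25],
    [0,0,25],
    [6,24,0],
    [6,24,0],
    [6,24,0],
    [6,24,0],
    [6,24,0],
    [6,24,0],
    [6,24,0],
    [5.6,20.1,0],
    [0,0,0],
    [0,0,0],
  ],
  spin=[0,0,0,0,0,0,3.6,3.6,3.6,3.6,3.6,3.6,3.6,3.4,0,0],
  jaw=0.35,
)

```text
time: 31.1
tool_pos: [0.5778, 0.1039, 0.2561]
tool_rot: [3.141, -0.0, 0.188]
contact_force: [0.4, 0.2, -0.1]
opening: 0.0618
grip_force: 0.0
```

>>> arm_command(
  xyz=[
    [0,0,0],
    [0,0,-15],
    [0,0,-20],
    [0,0,-20],
    [0,0,-12],
    [0,0,-5],
    [0,0,-3],
    [0,0,0],
  ],
  spin=[0,0,0,0,0,0,0,0],
  jaw=1,
)

```text
time: 31.9
tool_pos: [0.5782, 0.1036, 0.181]
tool_rot: [3.141, -0.0, 0.187]
contact_force: [-0.3, -0.4, 0.5]
opening: 0.0919
grip_force: 0.0
```

>>> arm_command(
  xyz=[
    [0,0,0],
    [0,0,0],
    [0,0,0],
    [0,0,0],
    [0,0,0],
    [0,0,0],
    [0,0,0],
    [0,0,0],
    [0,0,10],
    [0,0,25],
    [0,0,35],
    [0,0,0],
    [0,0,0],
  ],
  spin=[0,0,0,0,0,0,0,0,0,0,0,0,0],
  jaw=-0.2,
  squeeze=8,
)

```text
time: 33.2
tool_pos: [0.5781, 0.1038, 0.252]
tool_rot: [3.141, -0.002, 0.188]
contact_force: [-0.3, -1.1, -0.3]
opening: 0.0497
grip_force: 8.0
```

>>> arm_command(
  xyz=[
    [-0.6,-28,0],
    [-0.6,-28,0],
    [-0.6,-28,0],
    [-0.6,-28,0],
    [-0.6,-28,0],
    [-0.6,-28,0],
    [-0.6,-28,0],
    [-0.6,-28,0],
    [-0.6,-28,0],
    [-0.6,-28,0],
    [-0.6,-28,0],
    [-0.6,-28,0],
    [-0.8,-20.3,0],
    [0,0,0],
    [0,0,0],
  ],
  spin=[-1.6,-1.6,-1.6,-1.6,-1.6,-1.6,-1.6,-1.6,-1.6,-1.6,-1.6,-1.6,-0.7,0,0],
)

```text
time: 34.7
tool_pos: [0.5697, -0.2524, 0.2499]
tool_rot: [-3.141, 0.002, -0.16]
contact_force: [-0.2, 1.0, -0.4]
opening: 0.0496
grip_force: 8.0
```

>>> arm_command(
  xyz=[
    [0,0,-17],
    [0,0,-13],
    [0,0,-8],
    [0,0,-4],
    [0,0,-2],
    [0,0,-2],
    [0,0,-2],
    [0,0,-2],
    [0,0,-1.5],
    [0,0,-1.5],
    [0,0,-1],
    [0,0,0],
  ],
  spin=[0,0,0,0,0,0,0,0,0,0,0,0],
  jaw=-0.2,
  squeeze=4,
)

```text
time: 35.9
tool_pos: [0.5701, -0.2526, 0.1972]
tool_rot: [3.141, -0.001, -0.16]
contact_force: [-0.7, -0.3, 2.9]
opening: 0.05
grip_force: 4.0
```

>>> arm_command(
  xyz=[
    [-0.5,0.1,-0.5],
    [-0.5,0.1,0],
    [-0.5,0.1,0],
    [-0.5,0.1,0],
    [-0.5,0.1,0],
    [-0.5,0.1,0],
    [-0.5,0.1,0],
    [0,0,0],
  ],
  spin=[0,0,0,0,0,0,0,0],
)

```text
time: 36.7
tool_pos: [0.5664, -0.2518, 0.1961]
tool_rot: [3.142, 0.0, -0.16]
contact_force: [1.0, -0.3, 1.7]
opening: 0.0496
grip_force: 4.0
```

>>> arm_command(
  xyz=[
    [0,0,0],
    [0,0,0],
    [0,0,0],
    [0,0,10],
    [0,0,25],
    [0,0,35],
    [0,35,0],
    [0,35,0],
    [0,35,0],
    [0,35,0],
    [0,35,0],
    [0,35,0],
    [0,35,0],
    [0,35,0],
    [0,35,0],
    [0,35,0],
    [0,35,0],
    [0,35,0],
    [0,35,0],
    [0,0,0],
  ],
  spin=[0,0,0,0,0,0,0,0,0,0,0,0,0,0,0,0,0,0,0,0],
  jaw=0.35,
)

```text
time: 38.7
tool_pos: [0.5659, 0.207, 0.267]
tool_rot: [-3.14, -0.001, -0.156]
contact_force: [0.4, -0.5, -0.5]
opening: 0.0619
grip_force: 0.0
```

```bash
python3 - <<'E'
from fit import *
t=snap('top');s=snap('side');np.savez('topf.npz',**t);np.savez('sidef.npz',**s)
B=[]
for (x,y,a),ls in(((556.2,-93.1,-17.9),(38.5,6.5,-25.5)),((577.5,-253.7,-9.2),(22.5,-9.5))):
    for l in ls:B.append(box(x+l*np.cos(np.radians(a)),y+l*np.sin(np.radians(a)),a,16,tilt=.253))
draw(t,B,(.565,-.17,.02),'pics/ft.png',s=6,w=132,h=90)
draw(s,[],(.565,-.17,.02),'pics/fs.png',s=5,w=132,h=60)
a=cv2.resize(cv2.imread('pics/ft.png'),(660,330*450//330));b=cv2.imread('pics/fs.png');
im=np.vstack([cv2.resize(cv2.imread('pics/ft.png'),(520,354)),cv2.resize(b,(520,236))]);cv2.imwrite('pics/final.png',im)
# heights of chips along rack axes
W=cloud(t)
for o,L in(((556.2,-93.1,-17.9),82),((577.5,-253.7,-9.2),66)):
    a=np.radians(o[2]);d=W[...,:2]*1e3-o[:2];X=d@[np.cos(a),np.sin(a)];Y=d@[-np.sin(a),np.cos(a)]
    for s_ in(-15,15):print([(lo+2,round(1e3*float(W[(abs(Y-s_)<7)&(X>=lo)&(X<lo+5)][:,2].mean()),1)) for lo in range(-L,L,5)])
E
```

```text
[(-80, 4.7), (-75, 6.2), (-70, 9.3), (-65, 13.8), (-60, 16.8), (-55, 17.8), (-50, 17.9), (-45, 20.8), (-40, 21.7), (-35, 23.5), (-30, 23.5), (-25, 24.3), (-20, 25.4), (-15, 26.6), (-10, 28.4), (-5, 29.8), (0, 31.1), (5, 31.9), (10, 33.1), (15, 27.9), (20, 28.4), (25, 30.0), (30, 31.7), (35, 32.7), (40, 33.5), (45, 32.1), (50, 27.6), (55, 27.8), (60, 29.9), (65, 30.8), (70, 32.4), (75, 33.2), (80, nan)]
[(-80, 4.5), (-75, 6.5), (-70, 8.7), (-65, 13.8), (-60, 17.3), (-55, 17.5), (-50, 17.8), (-45, 20.1), (-40, 21.2), (-35, 22.1), (-30, 24.4), (-25, 24.9), (-20, 27.1), (-15, 28.7), (-10, 29.7), (-5, 30.6), (0, 31.5), (5, 33.3), (10, 33.7), (15, 27.8), (20, 29.3), (25, 30.5), (30, 31.6), (35, 32.6), (40, 33.3), (45, 32.1), (50, 27.7), (55, 29.7), (60, 30.4), (65, 31.1), (70, 32.1), (75, 33.1), (80, nan)]
[(-64, 4.9), (-59, 6.7), (-54, 8.2), (-49, 13.7), (-44, 15.9), (-39, 16.3), (-34, 19.3), (-29, 19.5), (-24, 21.7), (-19, 22.7), (-14, 24.5), (-9, 24.7), (-4, 26.2), (1, 27.9), (6, 28.5), (11, 30.5), (16, 32.5), (21, 32.8), (26, 31.4), (31, 26.7), (36, 27.7), (41, 30.1), (46, 30.8), (51, 31.4), (56, 32.9), (61, nan), (66, nan)]
[(-64, 5.3), (-59, 7.2), (-54, 7.6), (-49, 13.3), (-44, 16.1), (-39, 17.7), (-34, 18.7), (-29, 20.8), (-24, 21.4), (-19, 20.9), (-14, 22.6), (-9, 25.1), (-4, 26.8), (1, 28.1), (6, 28.8), (11, 30.2), (16, 31.1), (21, 33.2), (26, 32.1), (31, 26.9), (36, 27.6), (41, 29.0), (46, 30.9), (51, 31.5), (56, 32.7), (61, nan), (66, nan)]<stdin>:14: RuntimeWarning: Mean of empty slice.
  ret = ret.dtype.type(ret / rcount)
```

View pics/final.png

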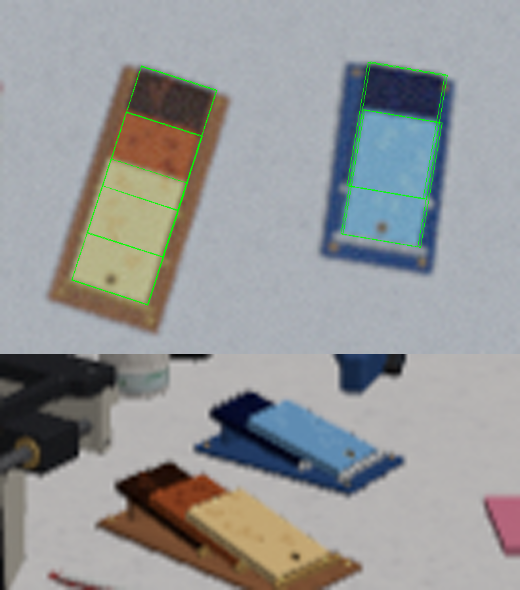

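The final view shows the browns ordered dark, amber, honey and the blues navy, sky. All five are square and match the nominal outlines, with lower edges behind their ribs; the depth heights agree with the 0.253 rad seating within about 2 mm. Handing in.

```bash
python3 -c "
from cell import *
print(hand_in())"
```

```text
the job is handed in; nothing more can be done
None
```

I put all five chips back in their racks in shade order, each overlapping the one behind with its lower edge behind its own rib, and handed the job in at about 39 s.

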